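# Half throttle on a slide-throttle body

### The arm

A 6-joint arm with a two-finger parallel gripper is mounted at the origin on the work surface. World frame = base frame: x ahead of the robot, y to its left, z up, the work surface at z = 0. Lengths are in mm, angles in rad, forces in N, time in s.
With the tool pointing down it reaches from about 350 to 775 mm from the base axis. Payload 7.3 kg.
Tool frame: the origin (TCP) lies midway between the tips of the shut fingers; the grasp point (between the pads) lies 19 mm behind it; z points along the fingers, y is the line along which they close (so a half turn about z gives the same grasp; the last joint's range is limited). The gripper opens to 92 mm and grips with 3 to 60 N. Pads are 19 mm wide; open, the fingers measure 130 mm over their backs; the gripper's body (75 mm by 190 mm) begins 47 mm behind the grasp point.
Start: joints at [1.093, 0.342, 1.524, -0, 1.275, -0.146], TCP at [171.002, 496.39, 226.741] pointing down, gripper open.
Joint ranges: [-2.53, 2.53], [-0.77, 2.02], [0.04, 2.7], [-1, 4.14], [0.28, 2.66], [-3.11, 3.11]. Speed limits (rad/s): [2.57, 2.57, 3.14, 3.14, 3.14, 3.14].

### API

Orientations are given as [roll, pitch, yaw] about the fixed x, y, z axes, in that order (R = Rz(yaw) Ry(pitch) Rx(roll)).
In Python, from plant import get_obs, capture, camera_model, close_job, search_frame, regions_of, pinpoint gives the robot as it stands. The module is installed in compiled form; this text tells all that it offers.
- The arm moves only by the shell command python3 -m pendant 'ROWS'. ROWS is JSON, one flat list of numbers, 7 for each row, row after row: the shift along the tool's x, y, z in units of 30 mm (1.0 is 30 mm), then the turn, a rotation vector about the tool's x, y, z in units of 4 degrees (1.0 is 4 degrees), then the closure, from -1 (fully open) to 1 (shut), so that 0 is half open. In form: [dx, dy, dz, wx, wy, wz, gripper, dx, dy, dz, wx, wy, wz, gripper, ...]. A call has 1 to 12 rows; each row shifts and turns the commanded pose from where the row before left it, along the tool's axes as they then stand; what a row does not reach is not made up. A row lasts 1/10 s, in which the tool goes at most 50 mm and 8.59 degrees, less where a joint would pass 70% of its speed; a pose out of reach is approached as far as the arm can. A call with a number of a shift or a turn outside -1 to 1 is refused whole. A call with a gripper value outside its range is refused whole. The fingers move at their own pace and stop on an object; the grip force is fixed at half the most. Time passes only in rows, so rows that do not move let the fingers close. It gives the time, the measured TCP pose, the force, the opening and the grip force at its end, in the units of the state.
- get_obs(): the state, without advancing time (a new reading comes with each control period).
- capture(name): name is "scene" or "top" or "wrist"; returns the picture (420x560x3 uint8, red, green, blue); there is no depth.
- camera_model(name): a dict with "fov_y" (degrees; the focal length in pixels is half the picture's height over the tangent of half this angle, whatever the lens; pixels are square), "cx", "cy" (the principal point, pixels), "D" ([k1, k2, p1, p2, k3] as OpenCV has them; the pictures are not rectified), "pose" (4x4, takes a point from camera to world coordinates). Camera axes: x right, y up, looking along -z (the intrinsics and any distortion apply to the point x, -y, -z); pixel columns grow to the right and rows downward; lengths in mm; the calibration is good to about 2 mm. A picture is of the moment at which its call begins: read the wrist's pose just before it. camera_model takes no time and is no camera call; for the wrist camera it gives the pose at the moment of the call.
- close_job(): hands the job in; it is judged then, once.
Trained networks look in the newest picture that a camera, given by its name, has taken for a name from the list of things; names that differ only in an ending like _2 or _b are one class to them, and where a whole thing is asked for, a point or a joint stands for the part that bears it (a point fixed in the world has none). Each returns a list of dicts, best first, with "score" (0 to 1); they miss things now and then, are a little off and sometimes report something else, mostly with a low value. They report only what shows in the picture. A call takes as long as a camera call.
- search_frame(camera, thing): "location" ([column, row] in pixels, amid what is visible of it).
- regions_of(camera, thing): "pixels" (420x560 bool, what is visible of it) and "location" ([column, row] in pixels, amid what is visible of it).
- pinpoint(camera, thing): "location" ([column, row] in pixels: a listed point, or the origin of a listed thing).
The state is a dict: "time": time; "joint_positions": joint angles; "dq": joint speeds; "tau": joint torques, N m; "tool_pos": TCP position; "tcp_rot": TCP orientation; "contact_force": force on the tool from outside, world axes, zero at the start; "moment": the same for the moment, N m; "grip_width": finger opening in mm; "finger_force": force on a finger pad.
Only numpy, scipy, OpenCV 4.12 (cv2) and the standard library are available. Lean on these libraries where they do the work, as an engineer would, in place of code of your own. Each camera call takes 0.05 s, during which the arm holds its last target. There are 200 camera calls.

### The job

Draw the dust cover out from under the fuel rail of the throttle body, without forcing it against the rail, and lay it flat on the rubber mat. Then pull the throttle slide open by its drawbar against the return spring to half throttle, so that its straight edge crosses the middle of both bores, and keep holding it there: the program finishes while the gripper is still holding the slide at half throttle. Do not open the slide before the cover is on the mat, and leave the other things on the bench where they are.

Things in the scene. Friction and masses are not known exactly. Their poses are not given: they have to be found in the camera images.
- throttle: bare aluminium twin-bore slide throttle, bores upright, fixed on a 120 x 200 mm bench plate. Origin: underside centre, midway between the bores. x points from drawbar (front) to spring tube (back), y along the row of bores, z up. Bores 45 mm wide at x 0, y -39 and +39 mm. Body block 100 (x) x 190 (y) mm, top 92 mm up; on it two trumpets 68 mm wide, rims 132 mm above the bench.
- fuel_rail: fuel rail bridging the trumpets, fixed; origin and axes as throttle. 18 mm tube along y at x +24, 220 mm long, top 209 mm up; posts at y -87 and +87 (inner faces 83), x 22 to 38 mm; two injectors lean forward, tips at x 8 mm, 151 mm up, 14 mm above the cover's plate. So the cover comes out only level and forwards (throttle -x), until its back edge is past the tips.
- slide (a joint): opening of the throttle slide (m): 0 shut (at the start), 0.050 fully open at its stop, 0.025 half throttle: the straight edge of its bare steel plate then crosses the middle of both bores. Opens along throttle -x (drawbar away from the body). Spring 4 N shut, +2.8 N per 10 mm: 11 N at half, 18 N fully open. Springs shut when let go.
- drawbar (a point): centre of the slide's drawbar; axes as throttle. Aluminium bar 14 mm thick (x), 96 long (y), 18 high, centre 76 mm above the bench, when shut 120 mm in front of the bores' centres, 70 mm in front of the block. Two 8 mm rods at y -38 and +38 mm join it to the slide; between them 65 mm are free behind it and it is clear below: pinch it from above across its thickness.
- cover: loose grey plastic dust cover lying on the trumpets under the fuel rail: plate 116 mm (x) by 146 mm (y) by 5 mm, with an upright grip at its front. Origin: centre of the plate's underside. Its x axis points from the grip towards the back edge, z up. Mass about 0.16 kg.
- cover_mid (a point): centre of the cover's plate, half-way through its thickness (135 mm above the bench at the start); axes as the cover. The back edge of the plate is 58 mm behind it.
- cover_grip (a point): point in the middle of the cover's upright grip, 50 mm in front of the plate's centre: a tab 10 mm thick (x), 60 mm wide (y), 36 mm high above the plate's top. This point is 22 mm above the plate's top, 27 mm above its underside, 14 mm below the tab's top. Axes as the cover.
- mat_mid (a point): centre of the top of the thin black rubber mat, 180 (x) x 220 (y) x 3 mm, fixed on the bench left or right of the throttle, opposite a steel parts tray. Nothing lies on it.
- tray: steel parts tray with small parts in it, 160 x 200 x 28 mm, fixed; origin under its centre.
- can: bystander: spray can 66 mm wide, 205 mm high; origin under its centre.
- flask: bystander: amber bottle 60 mm wide, 170 mm high; origin under its centre.
- bowl: bystander: white bowl 140 mm wide, 65 mm high; origin under its centre.
- mug: bystander: mug 80 mm wide, 92 mm high, handle to its +y; origin under its centre.
- spanner: bystander: spanner 180 mm long along its x, lying flat in front of the drawbar, under 20 mm high; origin about its middle.
- socket: bystander: steel socket standing upright, 36 mm wide, 45 mm high; origin under its centre.
- filter: bystander: grey oil filter standing upright, 72 mm wide, 90 mm high; origin under its centre.

How it is judged (in metres and radians):
On the way, in this order (a step that is already met when the one before it is completed fails the run):
1. the cover lies flat on the mat, let go (horizontal distance between cover_mid and mat_mid below 0.07 m and height (world z) of cover below 0.012 m and angle between cover's own z axis and vertical below 0.1 rad and linear speed of cover below 0.02 m/s and contact force between cover and the fingers below 0.2 N), for 0.2 s.
2. the slide is held at half throttle (value of joint slide between 0.02 and 0.03 m and contact force between the fingers and slide above 5 N), for 0.5 s.
At the end, for the whole second after the job is handed in: The fingers hold the slide still at half throttle, 20 to 30 mm open of 50 mm, carrying more than 5 N of its spring; the cover lies flat and at rest on the mat, its centre within 70 mm of the mat's centre (all of step 2 and velocity of joint slide between -0.01 and 0.01 m/s and contact force between cover and slide below 0.5 N and horizontal distance between cover_mid and mat_mid below 0.07 m and height (world z) of cover below 0.012 m and angle between cover's own z axis and vertical below 0.1 rad and linear speed of cover below 0.02 m/s); the arm keeps its last pose, push and grip.
It fails at once if the slide is opened more than 8 mm before the cover is on the mat (value of joint slide above 0.008 m and (horizontal distance between cover_mid and mat_mid above 0.07 m or height (world z) of cover above 0.05 m)).
It fails at once if the cover is forced against the fuel rail or its injectors (over 15 N) (contact force between cover and fuel_rail above 15 N).
It fails at once if another thing on the bench is moved by more than 30 mm (distance of any of can, flask, bowl, mug, spanner, filter, socket from where it was at the start of the episode above 0.03 m).
It also fails if it takes over 48 s, if anything falls off the work surface, if the arm or the gripper's body presses on something with over 40 N, if the wrist force passes 120 N, or if a joint passes its speed limit or range.

## Working session

There is one attempt and no reset: what is moved stays moved. The work goes in short steps, Python scripts to look and compute and a shell command to move; the robot and the scene stay as the last step left them, time stands still between calls to the robot, and variables do not carry over. Pictures are saved under pics/ and viewed, at most 10 in all, crops included, and the job is handed in when it is done.

```bash
mkdir -p pics; cat > h.py <<'E'
import numpy as np, cv2
from plant import *
def K(m):
    f=210/np.tan(np.radians(m['fov_y'])/2)
    return np.array([[f,0,m['cx']],[0,f,m['cy']],[0,0,1.]])
def ray(cam,px):
    m=camera_model(cam); P=np.array(m['pose'])
    u=cv2.undistortPoints(np.array([[px]],float),K(m),np.array(m['D'],float))[0,0]
    return P[:3,3],P[:3,:3]@np.array([u[0],-u[1],-1.])
def onz(cam,px,z):
    o,d=ray(cam,px); return o+d*(z-o[2])/d[2]
def proj(cam,X):
    m=camera_model(cam);P=np.array(m['pose']);c=P[:3,:3].T@(np.array(X,float)-P[:3,3])
    return cv2.projectPoints(np.array([[c[0],-c[1],-c[2]]]),np.zeros(3),np.zeros(3),K(m),np.array(m['D'],float))[0][0,0]
def save(cam,n):
    im=capture(cam); cv2.imwrite('pics/'+n+'.png',im[:,:,::-1]); return im
E
python3 - <<'E'
from h import *
o=get_obs();print(o['time'],o['tool_pos'],o['tcp_rot'],o['grip_width'])
a=save('top','top0')
b=save('scene','scene0')
Z=dict(throttle=0,drawbar=76,cover_mid=135,cover_grip=159.5,mat_mid=3,fuel_rail=0,can=0,flask=0,bowl=0,mug=0,filter=0,tray=0,spanner=5,socket=0)
for n,z in Z.items():
    r=[]
    for c in ('top','scene'):
        p=pinpoint(c,n)
        if p: r.append((c,round(p[0]['score'],2),np.round(p[0]['location']),np.round(onz(c,p[0]['location'],z))[:2]))
    print(n,r)
E
```

```text
0.0 [170.80147846 496.02594481 226.05816369] [-3.14012210e+00 -2.55911289e-04  2.80977498e+00] 92.00229666559053
throttle [('top', 0.75, array([296., 190.]), array([636., -22.])), ('scene', 0.88, array([276., 270.]), array([646., -27.]))]
drawbar [('top', 0.53, array([283., 222.]), array([524.,  16.])), ('scene', 0.3, array([390., 267.]), array([776., 233.]))]
cover_mid [('top', 0.72, array([295., 178.]), array([639., -16.])), ('scene', 0.8, array([277., 234.]), array([633., -20.]))]
cover_grip [('top', 0.92, array([290., 196.]), array([583.,  -2.])), ('scene', 0.72, array([278., 210.]), array([576.,   0.]))]
mat_mid [('top', 0.62, array([395., 259.]), array([ 429., -326.])), ('scene', 0.85, array([151., 235.]), array([ 422., -329.]))]
fuel_rail []
can [('top', 0.81, array([207., 157.]), array([738., 264.])), ('scene', 0.93, array([388., 264.]), array([717., 266.]))]
flask [('scene', 0.69, array([209., 320.]), array([ 742., -233.]))]
bowl [('top', 0.9, array([417., 185.]), array([ 662., -403.])), ('scene', 0.82, array([135., 313.]), array([ 663., -406.]))]
mug [('top', 0.67, array([165., 175.]), array([676., 397.])), ('scene', 0.66, array([256., 199.]), array([376.,  -7.]))]
filter [('top', 0.96, array([367., 187.]), array([ 651., -242.])), ('scene', 0.94, array([193., 290.]), array([ 640., -253.]))]
tray [('top', 0.68, array([181., 260.]), array([409., 326.])), ('scene', 0.93, array([362., 184.]), array([416., 323.]))]
spanner [('top', 0.69, array([290., 274.]), array([376.,  -7.])), ('scene', 0.59, array([253., 196.]), array([366., -13.]))]
socket [('top', 0.43, array([205., 182.]), array([655., 265.])), ('scene', 0.48, array([374., 244.]), array([644., 259.]))]
```

View pics/top0.png

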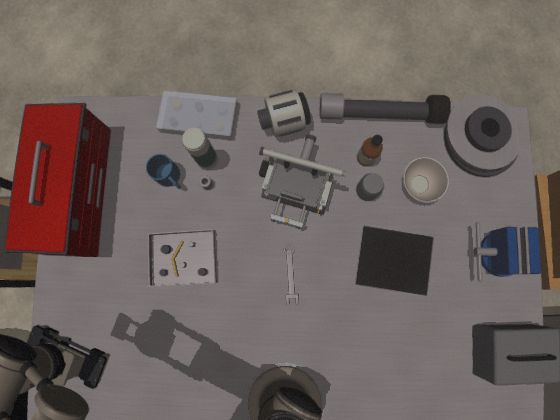

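View pics/scene0.png

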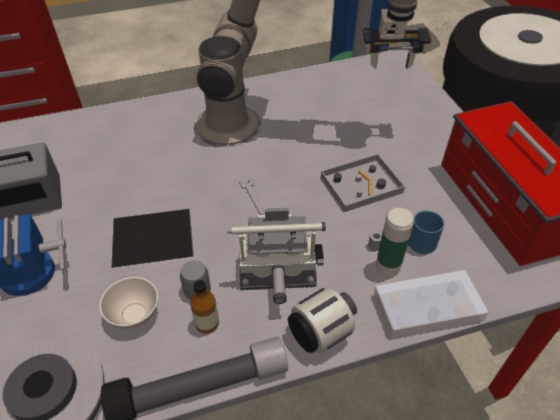

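The top view shows the throttle near (297,185) with the drawbar at (288,221), the mat at (395,260) and the spanner at (291,275). Throttle yaw is about -0.28. The scene view agrees. Next I move to a hover and look with the wrist camera.

```bash
python3 -m pendant '[-0.97,-0.62,-0.12,0,0,0,-1, -0.97,-0.62,-0.12,0,0,0,-1, -0.97,-0.62,-0.12,0,0,0,-1, -0.97,-0.62,-0.12,0,0,0,-1, -0.97,-0.62,-0.12,0,0,0,-1, -0.97,-0.62,-0.12,0,0,0,-1, -0.97,-0.62,-0.12,0,0,0,-1, -0.97,-0.62,-0.12,0,0,0,-1, -0.97,-0.62,-0.12,0,0,0,-1, -0.97,-0.62,-0.12,0,0,0,-1, -0.97,-0.62,-0.12,0,0,0,-1, -0.97,-0.62,-0.12,0,0,0,-1]' && python3 -m pendant '[-0.97,-0.62,-0.12,0,0,0,-1, -0.97,-0.62,-0.12,0,0,0,-1, -0.97,-0.62,-0.12,0,0,0,-1, -0.97,-0.62,-0.12,0,0,0,-1, -0.97,-0.62,-0.12,0,0,0,-1, -0.97,-0.62,-0.12,0,0,0,-1,0,0,0,0,0,1,-1,0,0,0,0,0,1,-1,0,0,0,0,0,1,-1,0,0,0,0,0,1,-1,0,0,0,0,0,1,-1,0,0,0,0,0,1,-1]' && python3 -m pendant '[0,0,0,0,0,1,-1,0,0,0,0,0,1,-1,0,0,0,0,0,1,-1,0,0,0,0,0,1,-1,0,0,0,0,0,1,-1,0,0,0,0,0,1,-1,0,0,0,0,0,1,-1,0,0,0,0,0,1,-1,0,0,0,0,0,1,-1,0,0,0,0,0,1,-1,0,0,0,0,0,1,-1,0,0,0,0,0,1,-1]' && python3 -m pendant '[0,0,0,0,0,1,-1,0,0,0,0,0,1,-1,0,0,0,0,0,1,-1,0,0,0,0,0,0.8,-1,0,0,0,0,0,0,-1]'
python3 - <<'E'
from h import *
o=get_obs();print(o['time'],o['tool_pos'],o['tcp_rot'],o['joint_positions'])
save('wrist','w0')
for n,z in dict(throttle=0,drawbar=76,cover_mid=134.5,cover_grip=159,cover=132).items():
    for p in pinpoint('wrist',n)[:1]: print(n,p['score'],p['location'],onz('wrist',p['location'],z))
E
```

```text
time: 2.7
tool_pos: [429.2, 170.4, 270.2]
tcp_rot: [3.141, 0.0, 2.81]
contact_force: [0.1, 0.5, -0.7]
grip_width: 92.0
finger_force: 0.0
time: 3.9
tool_pos: [557.2, 9.2, 291.5]
tcp_rot: [3.142, -0.0, 2.388]
contact_force: [0.1, -0.5, 0.5]
grip_width: 91.9
finger_force: 0.0
time: 5.1
tool_pos: [557.1, 9.2, 291.5]
tcp_rot: [-3.142, -0.0, 1.55]
contact_force: [-0.9, -0.0, -0.0]
grip_width: 91.9
finger_force: 0.0
time: 5.6
tool_pos: [557.2, 9.2, 291.5]
tcp_rot: [-3.142, -0.0, 1.287]
contact_force: [-0.3, 0.4, -0.0]
grip_width: 91.6
finger_force: 0.0
5.6 [557.16556061   9.21474027 291.46939342] [-3.14152891e+00 -8.07080056e-05  1.28739459e+00] [-1.21051815e-01  3.62490891e-01  1.31498630e+00  9.04639138e-05
  1.46416533e+00  1.62340289e-01]
drawbar 0.86 [263.0, 194.1] [529.66580601   3.40401337  76.        ]
cover_mid 0.86 [355.8, 199.1] [633.96319439 -18.30357516 134.5       ]
cover_grip 0.69 [313.8, 205.5] [586.92532061  -5.26076547 159.        ]
cover 0.8 [356.0, 205.5] [633.0418085  -26.42100521 132.        ]
```

View pics/w0.png

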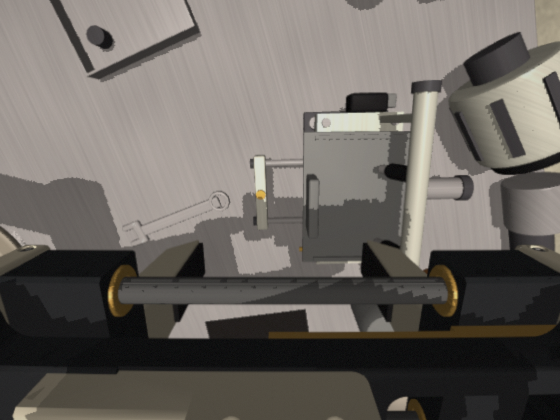

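The wrist view shows the tab from (313,179) to (314,236), the plate's front edge at column 303, and the drawbar from (260,156) to (263,229). I'll compute the yaw from these.

```bash
python3 - <<'E'
from h import *
for n,a,b,z in [('tab',(313.5,179),(314,236),173),('plate front',(303,132),(303,262),137),('drawbar',(260,156),(263,229),85),('rail',(425,88),(412,262),205)]:
    A=onz('wrist',a,z);B=onz('wrist',b,z);d=A-B
    print(n,A.round(1),B.round(1),((A+B)/2).round(1),'len',np.linalg.norm(d).round(1),'yaw',np.arctan2(-d[0],d[1]).round(3))
E
```

```text
tab [592.8  24.2 173. ] [578.8 -32.  173. ] [585.8  -3.9 173. ] len 57.9 yaw -0.245
plate front [596.5  67.2 137. ] [558.4 -74.4 137. ] [577.5  -3.6 137. ] len 146.7 yaw -0.263
drawbar [541.5  52.   85. ] [516.9 -39.6  85. ] [529.2   6.2  85. ] len 94.9 yaw -0.262
rail [692.8  76.2 205. ] [658.8 -68.8 205. ] [675.8   3.7 205. ] len 148.9 yaw -0.231
```

```bash
python3 -m pendant '[-0.1,0.5,0,0,0,-0.31,0.1, -0.09,0.55,0,0,0,0,0.1, 0,0,0.8,0,0,0,0.1, 0,0,0.8,0,0,0,0.1, 0,0,0.8,0,0,0,0.1, 0,0,0,0,0,0,0.1,0,0,0,0,0,0,0.1]'
python3 - <<'E'
from h import *
o=get_obs();print(o['time'],o['tool_pos'],o['tcp_rot'],o['grip_width'])
save('wrist','w1')
for n,z in dict(cover_mid=134.5,cover_grip=159).items():
    for p in pinpoint('wrist',n)[:1]: print(n,p['score'],p['location'],onz('wrist',p['location'],z))
E
```

```text
time: 6.6
tool_pos: [586.1, -4.7, 220.0]
tcp_rot: [-3.141, -0.0, 1.31]
contact_force: [0.3, -0.5, 1.2]
grip_width: 42.8
finger_force: 0.0
6.6 [586.12565146  -4.71923922 219.95091922] [-3.14142411e+00 -1.11838077e-04  1.30975288e+00] 42.82784638290758
cover_mid 0.56 [338.8, 213.7] [634.87357603 -18.0203462  134.5       ]
cover_grip 0.69 [279.0, 226.1] [584.09360403  -7.27830632 159.        ]
```

View pics/w1.png

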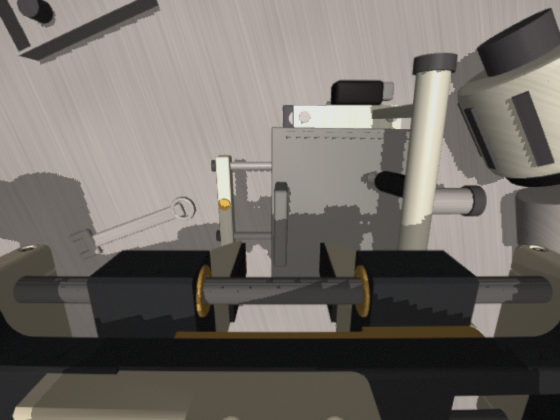

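The tab at (281,185–265) lies centred between the fingers, so I descend and close.

```bash
python3 -m pendant '[0,0,0.8,0,0,0,0.1, 0,0,0.8,0,0,0,0.1, 0,0,0.4,0,0,0,0.1, 0,0,0.3,0,0,0,0.1, 0,0,0,0,0,0,1, 0,0,0,0,0,0,1,0,0,0,0,0,0,1,0,0,0,0,0,0,1,0,0,0,0,0,0,1]'
```

```text
time: 7.65
tool_pos: [586.1, -4.7, 151.2]
tcp_rot: [3.141, -0.0, 1.31]
contact_force: [-1.2, -0.6, 2.3]
grip_width: 9.3
finger_force: 30.0
```

```bash
python3 -m pendant '[0,0,-0.1,0,0,0,1, 0,-0.3,0,0,0,0,1, 0,-0.5,0,0,0,0,1, 0,-0.6,0,0,0,0,1, 0,-0.6,0,0,0,0,1, 0,-0.6,0,0,0,0,1, 0,-0.6,0,0,0,0,1, 0,-0.6,0,0,0,0,1, 0,-0.5,0,0,0,0,1, 0,0,0,0,0,0,1]'
python3 - <<'E'
from h import *
o=get_obs();print(o['time'],o['tool_pos'],o['tcp_rot'],o['grip_width'])
save('scene','s1')
for c in ('scene','top'):
  if c=='top': capture(c)
  p=pinpoint(c,'mat_mid')[0]; print(p['score'],onz(c,p['location'],3))
  r=regions_of(c,'mat_mid') or regions_of(c,'mat')
  if r:
    ys,xs=np.nonzero(r[0]['pixels']); W=np.array([onz(c,q,3)[:2] for q in zip(xs[::7],ys[::7])],np.float32); print(c,cv2.minAreaRect(W))
E
```

```text
time: 8.65
tool_pos: [459.1, 29.2, 153.5]
tcp_rot: [-3.14, 0.0, 1.31]
contact_force: [0.3, 0.3, -0.5]
grip_width: 9.6
finger_force: 30.0
8.65 [459.14790106  29.23918612 153.47849349] [-3.13987128e+00  1.01882409e-04  1.31015038e+00] 9.592346340301297
0.83 [ 426.28774484 -333.91062059    3.        ]
scene ((428.8457946777344, -327.0921325683594), (217.26385498046875, 180.01690673828125), 82.21215057373047)
0.77 [ 427.22821237 -325.95465932    3.        ]
top ((425.5003662109375, -325.482421875), (218.8202667236328, 180.3021240234375), 82.02859497070312)
```

View pics/s1.png

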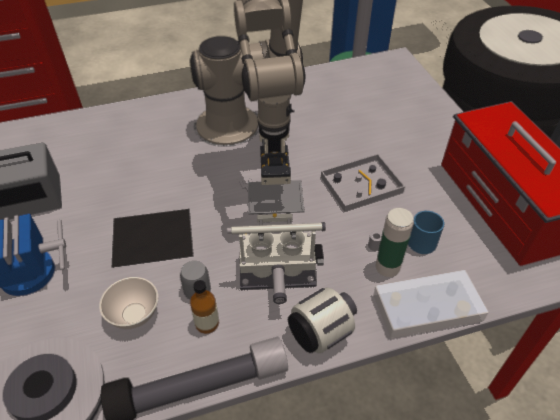

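The scene shows the cover at (272,193) held clear of the rail, and the mat at (152,237) is free. I carry the cover over.

```bash
python3 -m pendant '[-0.5,0.03,-0.1,0,0,0,1, -0.9,0.03,-0.1,0,0,0,1, -1,0.03,0,0,0,0,1, -1,0.03,0,0,0,0,1, -1,0.03,0,0,0,0,1, -1,0.03,0,0,0,0,1, -1,0.03,0,0,0,0,1, -1,0.03,0,0,0,0,1, -1,0.03,0,0,0,0,1, -1,0.03,0,0,0,0,1, -1,0.03,0,0,0,0,1, -0.9,0.05,0,0,0,0,1]' && python3 -m pendant '[-0.6,0,0,0,0,0,1, 0,0,0,0,0,-0.6,1, 0,0,0,0,0,-0.6,1, 0,0,0,0,0,-0.58,1, 0,0,0.8,0,0,0,1, 0,0,0.9,0,0,0,1, 0,0,0.9,0,0,0,1, 0,0,0.8,0,0,0,1, 0,0,0.4,0,0,0,1, 0,0,0.2,0,0,0,1, 0,0,0,0,0,0,1]'
```

```text
time: 10.15
tool_pos: [384.5, -303.6, 159.3]
tcp_rot: [3.142, 0.0, 1.309]
contact_force: [-0.1, -0.7, -2.0]
grip_width: 9.8
finger_force: 30.0
time: 11.25
tool_pos: [380.2, -319.3, 39.2]
tcp_rot: [-3.141, -0.0, 1.434]
contact_force: [-0.2, 0.0, -0.6]
grip_width: 10.0
finger_force: 30.0
```

```bash
python3 -m pendant '[0,0,0.3,0,0,0,1, 0,0,0.15,0,0,0,1, 0,0,0.1,0,0,0,1, 0,0,0.02,0,0,0,1, 0,0,0,0,0,0,1]' && python3 -m pendant '[0,0,0,0,0,0,0.3, 0,0,0,0,0,0,0.3, 0,0,0,0,0,0,0.3, 0,0,0,0,0,0,0.3, 0,0,-0.5,0,0,0,0.3, 0,0,-0.9,0,0,0,0.3, 0,0,-1,0,0,0,0.3,0,0,-1,0,0,0,0.3, 0,0,-1,0,0,0,0.3, 0,0,0,0,0,0,0.3]'
python3 - <<'E'
from h import *
o=get_obs();print(o['time'],o['tool_pos'],o['tcp_rot'],o['grip_width'])
save('scene','s2'); capture('wrist')
for c,z in (('scene',5.5),('wrist',5.5)):
  for p in pinpoint(c,'cover_mid')[:1]: print(c,p['score'],onz(c,p['location'],z))
E
```

```text
time: 11.75
tool_pos: [380.2, -319.3, 22.5]
tcp_rot: [3.141, 0.0, 1.434]
contact_force: [-0.4, 0.6, -1.6]
grip_width: 9.5
finger_force: 30.0
time: 12.75
tool_pos: [381.7, -320.9, 158.3]
tcp_rot: [3.135, 0.005, 1.434]
contact_force: [-0.3, 0.5, 0.1]
grip_width: 32.1
finger_force: 0.0
12.75 [ 381.73204475 -320.91894201  158.34214553] [3.13548303 0.00516569 1.43389205] 32.09550041837619
scene 0.74 [ 435.98693798 -329.56581004    5.5       ]
wrist 0.76 [ 430.00726272 -325.05140711    5.5       ]
```

View pics/s2.png

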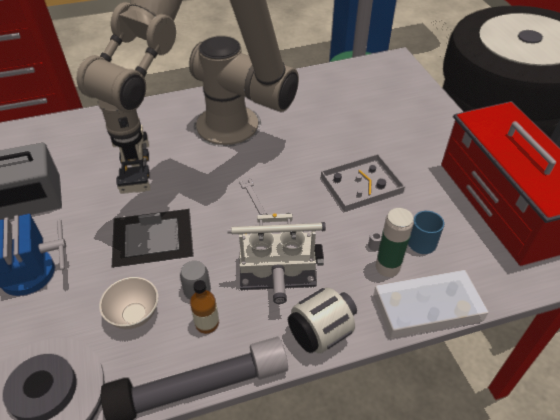

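The cover lies flat on the mat at (152,237). I go to a hover over the drawbar.

```bash
python3 -m pendant '[0,0,0,0,0,0.9,0.2, 0,0,0,0,0,0.89,0.2, 0.6,0.1,0,0,0,0,0.2, 0.9,0.15,0,0,0,0,0.2, 1,0.17,0,0,0,0,0.2, 1,0.17,0,0,0,0,0.2, 1,0.17,0,0,0,0,0.2, 1,0.17,0,0,0,0,0.2, 1,0.17,0,0,0,0,0.2, 1,0.17,0,0,0,0,0.2, 1,0.17,0,0,0,0,0.2, 1,0.17,0,0,0,0,0.2]' && python3 -m pendant '[1,0.17,0,0,0,0,0.2, 0.8,0.12,0,0,0,0,0.2, 0.47,0.05,0,0,0,0,0.2, 0,0,0,0,0,0,0.2, 0,0,0,0,0,0,0.2]'
python3 - <<'E'
from h import *
o=get_obs();print(o['time'],o['tool_pos'],o['tcp_rot'],o['grip_width'])
save('wrist','w2')
for p in pinpoint('wrist','drawbar')[:1]: print(p['score'],p['location'],onz('wrist',p['location'],76))
E
```

```text
time: 14.15
tool_pos: [500.3, -55.0, 153.0]
tcp_rot: [-3.139, -0.0, 1.309]
contact_force: [0.2, -0.5, -0.1]
grip_width: 36.9
finger_force: 0.0
time: 14.65
tool_pos: [527.6, 6.2, 153.7]
tcp_rot: [-3.14, 0.001, 1.309]
contact_force: [0.4, -1.2, -0.0]
grip_width: 36.9
finger_force: 0.0
14.65 [527.5563262    6.23508877 153.73760793] [-3.14017900e+00  5.23249118e-04  1.30919670e+00] 36.939507152752455
0.88 [284.2, 217.0] [529.41088211   4.50780212  76.        ]
```

View pics/w2.png

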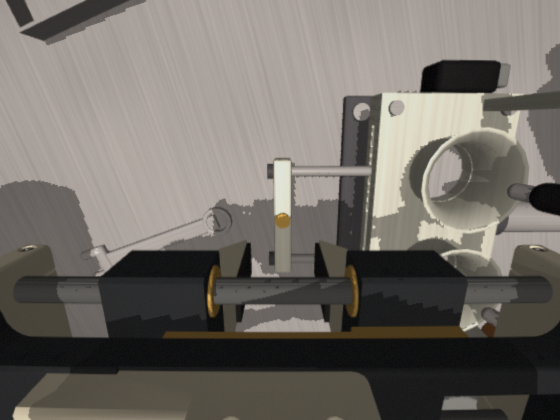

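The drawbar at (283,160–270) is centred between the fingers. I descend to TCP z of about 71 and pinch.

```bash
python3 -m pendant '[0,0.05,0.8,0,0,0,0.2, 0,0,0.8,0,0,0,0.2, 0,0,0.7,0,0,0,0.2, 0,0,0.3,0,0,0,0.2, 0,0,0.12,0,0,0,0.2, 0,0,0,0,0,0,1, 0,0,0,0,0,0,1,0,0,0,0,0,0,1,0,0,0,0,0,0,1]'
```

```text
time: 15.65
tool_pos: [527.5, 6.8, 73.4]
tcp_rot: [-3.137, 0.0, 1.309]
contact_force: [-8.0, 1.2, 6.2]
grip_width: 13.8
finger_force: 30.0
```

```bash
python3 -m pendant '[0,-0.1,0,0,0,0,1, 0,-0.15,0,0,0,0,1, 0,-0.15,0,0,0,0,1, 0,-0.15,0,0,0,0,1, 0,-0.15,0,0,0,0,1, 0,-0.13,0,0,0,0,1, 0,0,0,0,0,0,1, 0,0,0,0,0,0,1]'
python3 - <<'E'
from h import *
capture('wrist');o=get_obs();print(o['tool_pos'],o['contact_force'],(np.array([527.5,6.8])-o['tool_pos'][:2])@np.array([.966,-.259]))
for c in('wrist','top'):
  if c=='top':capture(c)
  for p in pinpoint(c,'drawbar')[:1]: print(c,p['score'],p['location'],onz(c,p['location'],76))
E
```

```text
time: 16.45
tool_pos: [508.3, 11.9, 73.5]
tcp_rot: [3.135, -0.0, 1.309]
contact_force: [8.4, -3.6, -6.2]
grip_width: 13.7
finger_force: 30.0
[508.32874727  11.91331571  73.49943302] [ 8.68833446 -3.1519822  -6.78870282] 19.843778908389005
wrist 0.98 [282.0, 260.3] [508.39489782  10.49902853  76.        ]
```

```bash
python3 -m pendant '[0,-0.1,0,0,0,0,1, 0,-0.08,0,0,0,0,1, 0,0,0,0,0,0,1, 0,0,0,0,0,0,1,0,0,0,0,0,0,1,0,0,0,0,0,0,1,0,0,0,0,0,0,1,0,0,0,0,0,0,1,0,0,0,0,0,0,1,0,0,0,0,0,0,1]'
python3 - <<'E'
from h import *
save('wrist','w3');o=get_obs();print(o['tool_pos'],o['contact_force'],np.hypot(*o['contact_force'][:2]),(np.array([527.5,6.8])-o['tool_pos'][:2])@np.array([.966,-.259]))
for p in pinpoint('wrist','drawbar')[:1]: print(p['score'],onz('wrist',p['location'],76))
E
```

```text
time: 17.65
tool_pos: [503.6, 13.1, 73.5]
tcp_rot: [3.134, -0.0, 1.309]
contact_force: [9.4, -4.1, -7.9]
grip_width: 13.8
finger_force: 30.1
[503.62243825  13.15906095  73.52054168] [ 9.96503913 -3.54830289 -7.33428319] 10.57792314900674 24.712721437324845
0.66 [504.44898449  10.79738399  76.        ]
```

View pics/w3.png

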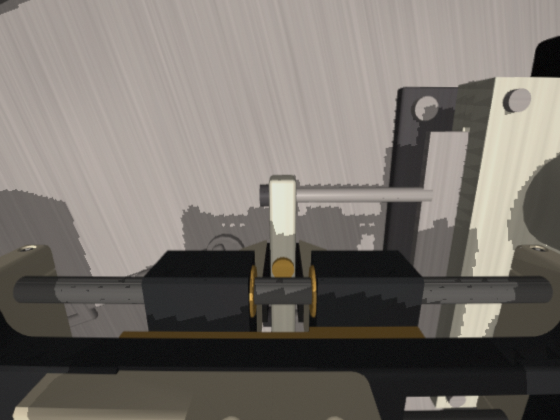

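The drawbar at (283,180–330) is pinched. The slide is about 25 mm open, the spring force of about 10.6 N agrees with half throttle, and it is steady, so I hand the job in.

```bash
python3 -c "
from plant import *
print(close_job())"
```

```text
the job is handed in; nothing more can be done
None
```

The cover lies flat near the middle of the mat, the gripper is holding the slide about 25 mm open (half throttle, about 10.6 N), and the job is handed in; no verdict was returned.

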